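# Knock in the spring pin and hold the hidden bolt head of the clay extruder

## Task

Get the clay extruder's mount ready for its nut to be tightened: pick up the little upright wooden mallet and with it knock the brass spring pin down flush with its round blue boss (never push the pin by hand), then stand the mallet back upright on the bench and let go of it. Then reach down into the narrow gap behind the blue bracket, grip the orange bolt head by its two flat sides so that it comes upright against the weight of the spanner hanging on the nut, and finish still gripping it there, so that it cannot turn. Leave the pot, bowl, jars and tiles around it alone.

Things in the scene. Friction and masses are not known exactly. Their poses are not given: they have to be found in the camera images.
- frame: Fixed mount. Base plate 14 mm thick, x -70..100, y -80..230 mm. Two upright blue plates, 8 mm thick, 90 mm wide along y, tops 195 mm up: the bracket at x = -30 mm, the backing plate at x = +30 mm. A lying barrel, 84 mm thick (end cap 100), reaches from there to x = 206 mm, axis 98 mm up. Origin on the bench midway between the plates; x from bracket to backing plate, y to the pin, z up.
- gap_mouth (a point): Centre of the open top of the gap between the two blue plates, 195 mm above the bench, 25 mm above the bolt axis. The gap is 52 mm wide along the mount's x, open at both y sides; a cross web fills it below 100 mm.
- bolt_head: Orange bolt head in the gap, seen from above: flat block 12 mm thick (y, between the flats to grip), 34 tall (z), 18 deep (x, bolt axis = mount's x). Origin at its centre, 170 mm up, mid-gap; a 17 mm collar, 26 across, joins it to the bracket. Upright fingers closing along the mount's y on its centre at 30 N or more turn it upright; gripped weakly or at a corner it may stay askew.
- bolt (a joint): Turn of the bolt (head, nut, spanner as one) in rad, right-handed about the mount's x; 0: head's flats upright. A 120 mm spanner hangs from the nut on the robot side of the bracket; its weight (about 0.13 N m per rad, slight friction) keeps the bolt near -0.35 (-0.45 to -0.25), head leaning some 20 degrees, and takes it back there whenever it is not held.
- pin_body (a joint): How far the brass spring pin has been driven down, in m. Between 0 and 0.005 at the start; 0.014 is flush with the boss. Friction of about 9 N holds it wherever it is left; pushing or striking harder drives it.
- pin_top (a point): Centre of the top of the brass spring pin, 12 mm in diameter, upright, at x = 0, y = +165 mm in the mount's frame; it moves down with the pin. 49 mm above the bench at joint 0.
- boss_top (a point): Centre of the top face of the round blue boss that the pin goes into, 48 mm in diameter, 35 mm above the bench: where the pin's top must come.
- mallet: Loose wooden mallet, 0.3 to 0.5 kg, standing on its striking face: round head 56 mm across, 42 tall, copper band; above it a square handle 24 x 24 mm, 42 to 119 mm up. Origin: centre of the striking face; z up the handle; x, y square to the handle's sides. In either of two places on the robot's right, the terracotta pot in the other.
- mallet_handle (a point): Point to grip on the mallet's handle, on its axis, 85 mm above the striking face.
- pot: Terracotta cup, 68 mm in diameter, 60 mm high, loose; origin at its underside. Leave alone.
- glaze_jar: Jar with a blue cap, 68 mm in diameter, 85 mm high, loose; origin at its underside. Leave alone.
- slip_jar: Jar with a red cap, 60 mm in diameter, 75 mm high, loose; origin at its underside. Leave alone.
- tile_a: White ceramic tile 100 x 100 x 10 mm, loose, lying flat; origin at its underside. Leave alone.
- tile_b: Terracotta strip 90 x 35 x 14 mm (long side along its x), loose, lying flat; origin at its underside. Leave alone.
- bowl: Blue ceramic bowl, 120 mm in diameter, 50 mm high, loose; origin at its underside. Leave alone.
There are look-alikes about, which are no part of the job. Several things have the shape of the mallet; the one meant has the colours described above.

How it is judged:
By the outcome, as a careful person would: the job done as asked, in the order asked, and still so for the second after the job is handed in, while the arm keeps its last pose, push and grip.
It also fails if it takes over 54 s, if anything falls off the work surface, if the arm or the gripper's body presses on something with over 40 N, if the wrist force passes 120 N, or if a joint passes its speed limit or range.

## Robot

A 7-joint arm with a two-finger parallel gripper is mounted at the origin on the work surface. World frame = base frame: x ahead of the robot, y to its left, z up, the work surface at z = 0. Lengths are in m, angles in rad, forces in N, time in s.
With the tool pointing down it reaches from about 0.425 to 0.925 m from the base axis. Payload 6.8 kg.
Tool frame: the origin (TCP) lies at the very end of the fingers, on their centre line; the grasp point (between the pads) lies 19 mm behind it; z points along the fingers, y is the line along which they close (so a half turn about z gives the same grasp; the last joint's range is limited). The gripper opens to 88 mm and grips with 3 to 60 N. Pads are 20 mm wide; open, the fingers measure 115 mm over their backs; the gripper's body (75 mm by 178 mm) begins 61 mm behind the grasp point.
Start: joints at [1.015, 0.477, 0.022, 1.555, -0.011, 1.109, -0.083], TCP at [0.292, -0.608, 0.223] pointing down, gripper open.
Joint ranges: [-2.96, 2.96], [-0.34, 2.1], [-1.41, 1.46], [0.24, 2.44], [-1.37, 4.51], [0.17, 1.92], [-2.96, 2.96]. Speed limits (rad/s): [2.39, 2.39, 3.14, 3.14, 3.14, 3.14, 3.14].

## Interface

Orientations are given as a unit quaternion [x, y, z, w].
In Python, from rig import manip, imaging gives the robot as it stands. The module is installed in compiled form; this text tells all that it offers.
- The arm moves only by the tool carry_out, never from a script. Its argument "series" is a list of rows, each an object with "slide": the shift along the world's x, y, z normalised to -1 to 1, where 1 is 100 mm, a list of three; "twist": the turn about the world's z normalised to -1 to 1, where 1 is 120 degrees. In form: [{"slide": [x, y, z], "twist": twist}, ...]. A call has 1 to 5 rows; each row is the pose to reach, as a shift and turn from the pose commanded when the call began; what a row does not reach only later rows make up. A row lasts 1/10 s, in which the tool goes at most 50 mm and 8.59 degrees, less where a joint would pass 70% of its speed; a pose out of reach is approached as far as the arm can. A call with a number of a shift or a turn outside -1 to 1 is refused whole. A call with a gripper value outside its range is refused whole. "fingers" is the opening, from 0 (shut) to 1 (fully open), set as the call begins (left out, the last holds). The fingers move at their own pace and stop on an object; the grip force is fixed at half the most. Time passes only in rows, so rows that repeat a pose let the fingers close. It gives the time, the measured TCP pose, the force, the opening and the grip force at its end, in the units of the state.
- manip.get_obs(): the state, without advancing time (a new reading comes with each control period).
- imaging.camera(name): name is "scene" or "top" or "wrist"; returns the picture (400x640x3 uint8, red, green, blue); there is no depth.
- imaging.camera_info(name): a dict with "vfov" (degrees; the focal length in pixels is half the picture's height over the tangent of half this angle, whatever the lens; pixels are square), "cx", "cy" (the principal point, pixels), "k1" (the pictures are not rectified: a ray, as slopes to the right and down, at radius r is drawn at 1 + k1 r^2 times it, then the intrinsics apply), "R" (3x3) and "t" (3): a world point X has camera coordinates R X + t; the wrist camera has in their place "tool_from_camera" (4x4, takes a point from camera to tool coordinates, whose origin is the TCP and whose axes are the flange's). Camera axes: x right, y down, z forward; pixel columns grow to the right and rows downward; lengths in m; the calibration is good to about 2 mm. A picture is of the moment at which its call begins: read the wrist's pose just before it. camera_info takes no time and is no camera call.
- manip.sign_off(): hands the job in; it is judged then, once.
The state is a dict: "time": time; "joint_positions": joint angles; "joint_velocities": joint speeds; "effort": joint torques, N m; "eef_pos": TCP position; "tcp_rot": TCP orientation; "ft_force": force on the tool from outside, world axes, zero at the start; "moment": the same for the moment, N m; "gripper_width": opening from 0.0 (shut) to 1.0 (fully open); "gripper_force": force on a finger pad.
Only numpy, scipy, OpenCV 4.12 (cv2) and the standard library are available. Lean on these libraries where they do the work, as an engineer would, in place of code of your own. Each camera call takes 0.05 s, during which the arm holds its last target. There are 200 camera calls.

## Working session

There is one attempt and no reset: what is moved stays moved. The work goes in short steps, Python scripts to look and compute and a tool call to move; the robot and the scene stay as the last step left them, time stands still between calls to the robot, and variables do not carry over. Pictures are saved under pics/ and viewed, at most 10 in all, crops included, and the job is handed in when it is done.

Besides the shell and the picture viewer there is one more tool, called after "Call:" by a JSON object that holds its "fn" and its "kwargs", one argument or row to a line. carry_out: Moves the arm, as the interface text tells. Its arguments: {"type":"object","properties":{"series":{"type":"array","items":{"type":"object","properties":{"slide":{"type":"array","items":{"type":"number"}},"twist":{"type":"number"}}}},"fingers":{"type":"number"}},"required":["series"]}

```bash
mkdir -p pics; cat > h.py <<'E'
import numpy as np, cv2, json
from rig import manip, imaging
def snap(n,f):
    o=manip.get_obs(); im=imaging.camera(n); cv2.imwrite(f'pics/{f}.png',im[:,:,::-1]); return o,im
def K(i):
    f=200/np.tan(np.radians(i['vfov'])/2); return f
def ray(n,uv,pose=None):
    i=imaging.camera_info(n); f=K(i)
    d=np.array([(uv[0]-i['cx'])/f,(uv[1]-i['cy'])/f]); s=d.copy()
    for _ in range(20): s=d/(1+i['k1']*(s@s))
    v=np.array([s[0],s[1],1.])
    if n=='wrist':
        from scipy.spatial.transform import Rotation as Ro
        T=np.array(i['tool_from_camera']); R=Ro.from_quat(pose['tcp_rot']).as_matrix()
        return R@T[:3,3]+np.array(pose['eef_pos']), R@T[:3,:3]@v
    R=np.array(i['R']);t=np.array(i['t']); return -R.T@t, R.T@v
def atz(n,uv,z,pose=None):
    o,d=ray(n,uv,pose); return o+d*(z-o[2])/d[2]
def proj(n,X,pose=None):
    i=imaging.camera_info(n); f=K(i); X=np.array(X,float)
    if n=='wrist':
        from scipy.spatial.transform import Rotation as Ro
        T=np.array(i['tool_from_camera']); R=Ro.from_quat(pose['tcp_rot']).as_matrix()
        c=T[:3,:3].T@(R.T@(X-np.array(pose['eef_pos']))-T[:3,3])
    else: c=np.array(i['R'])@X+np.array(i['t'])
    s=c[:2]/c[2]; s=s*(1+i['k1']*(s@s)); return s*f+[i['cx'],i['cy']]
E
python3 - <<'E'
from h import *
for n in('scene','top'):
    snap(n,n+'0'); i=imaging.camera_info(n); print(n,i['vfov'],i['k1'],ray(n,(320,200)))
o,_=snap('wrist','wrist0');print(o); print(imaging.camera_info('wrist'))
E
```

```text
scene 48.171699248637296 -0.0730242640044646 (array([ 1.65838239, -0.33756795,  1.06799779]), array([-0.76369256,  0.21455124, -0.60895505]))
top 47.103858679225326 -0.10809835009580532 (array([0.27311879, 0.00671052, 1.46632451]), array([ 0.14592414,  0.03143164, -0.98886606]))
{'time': 0.1, 'joint_positions': array([ 1.01492845,  0.47766909,  0.02235292,  1.55631894, -0.01146461,
        1.10932478, -0.08309266]), 'joint_velocities': array([ 6.26656859e-04, -9.75249081e-04, -8.06495174e-04, -4.62975846e-03,
        1.25032740e-03, -5.51121766e-05, -7.96687328e-05]), 'effort': array([ 3.80903541e-03, -5.84088385e+01,  1.53965358e+00, -2.73315614e+01,
       -5.42707171e-02,  1.30157990e-02,  8.08460959e-05]), 'eef_pos': array([ 0.29198754, -0.60798535,  0.22182579]), 'tcp_rot': array([ 9.75038374e-01,  2.22034986e-01, -2.49090540e-04, -7.55972678e-04]), 'ft_force': array([ 0.32860517, -0.77531882, -1.01781533]), 'moment': array([-0.01576362,  0.01414584, -0.00805978]), 'gripper_force': 0.0, 'gripper_width': 0.9981557425276342}
{'vfov': 67.97816124008227, 'cx': 324.4819507116292, 'cy': 201.158356571256, 'k1': -0.05416886534497915, 'tool_from_camera': array([[ 1.09842829e-03, -9.56649704e-01, -2.91238969e-01,
         8.05434726e-02],
       [ 9.99999371e-01,  1.11654790e-03,  1.03977776e-04,
         2.01011748e-05],
       [ 2.25711949e-04, -2.91238900e-01,  9.56650329e-01,
        -1.62633963e-01],
       [ 0.00000000e+00,  0.00000000e+00,  0.00000000e+00,
         1.00000000e+00]])}
```

View pics/top0.png

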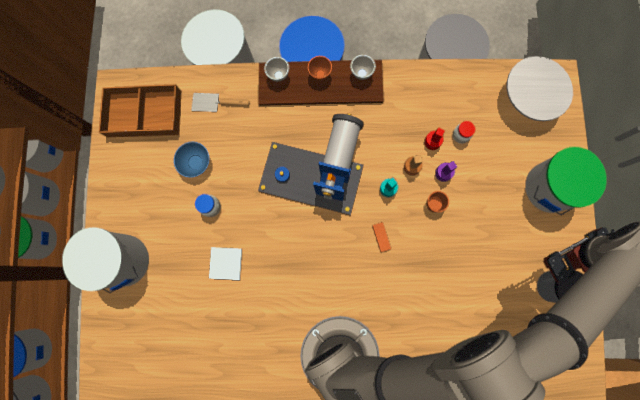

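View pics/scene0.png

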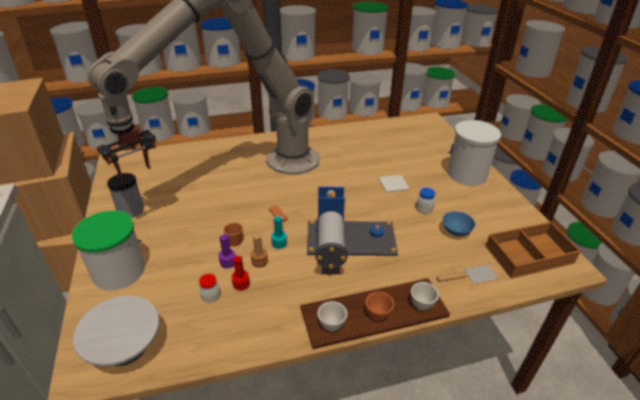

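Mallet-shaped things in the top picture are red (434,139), purple (446,171), teal (389,187) and wood-brown (412,166). The description fits the wood-brown one, so I'll check it in a close crop, along with the mount.

```bash
python3 - <<'E'
from h import *
t=cv2.imread('pics/top0.png');s=cv2.imread('pics/scene0.png')
a=cv2.resize(t[105:220,255:480],None,fx=3.5,fy=3.5,interpolation=cv2.INTER_CUBIC)
b=cv2.resize(s[210:300,190:300],None,fx=2,fy=2,interpolation=cv2.INTER_CUBIC)
c=np.zeros((590,790,3),np.uint8);c[:a.shape[0],:a.shape[1]]=a[:,:790];c[405:585,:220]=b
cv2.imwrite('pics/crop1.png',c)
E
```

```text
(no output)
```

View pics/crop1.png

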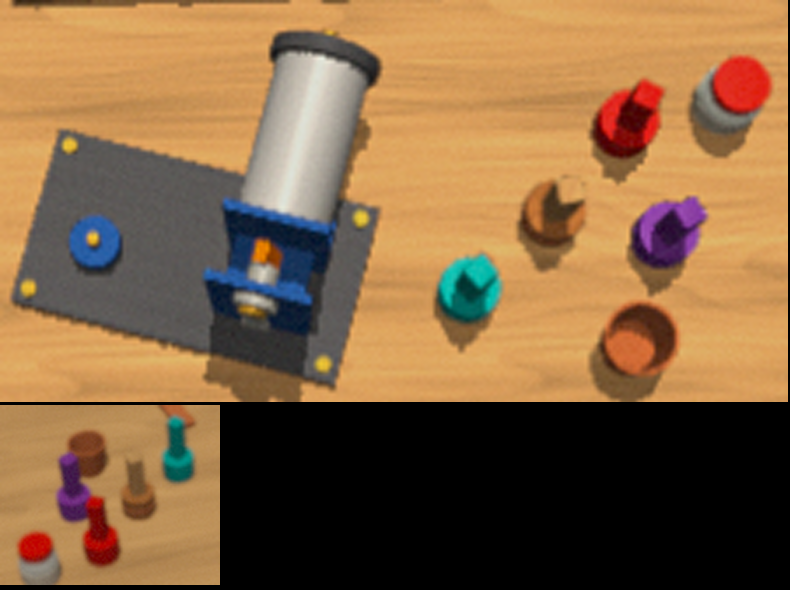

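The wood-brown mallet is the right one, with its handle top at crop (572,190) and its head at (553,215). The plate corners, the boss at (95,242) and the orange head at (265,250) are clear.

```bash
cat > meas.py <<'E'
from h import *
from scipy.optimize import least_squares
c2t=lambda p:(np.array(p)+.5)/3.5-.5+[255,105]
px=[(62,130),(380,208),(333,385),(13,300)]
m=np.array([(100,230),(100,-80),(-70,-80),(-70,230)])/1e3
w=np.array([atz('top',c2t(p),.014)[:2] for p in px])
def tf(q,m): c,s=np.cos(q[2]),np.sin(q[2]); return m@np.array([[c,s],[-s,c]])+q[:2]
r=least_squares(lambda q:(tf(q,m)-w).ravel(),[.5,0,0])
q=r.x
print('mount',q,'res mm',r.fun.round(4)*1e3, 'yaw deg',np.degrees(q[2]))
if __name__=='__main__':
    P=lambda p,z:atz('top',c2t(p),z).round(4)
    print('pin expected',tf(q,np.array([[0,.165]])),'boss meas',P((95,242),.035),'pin meas',P((93,238),.047))
    print('mallet handle top',P((572,190),.119),'head top',P((553,213),.042), 'by proj',proj('top',[*P((572,190),.119)[:2],.0]))
    for n,p,z in(('teal',(480,270),.119),('purple',(688,212),.119),('red',(647,95),.119),('pot',(640,340),.06)):print(n,P(p,z))
    print('bowl',atz('top',(192,160),.05),'glaze',atz('top',(207,203),.085),'tile',atz('top',(226,264),.01),'tileb',atz('top',(381,237),.014))
E
python3 meas.py
```

```text
mount [ 0.52707584  0.01410547 -0.27276347] res mm [ 2.   1.5 -0.7 -1.4 -0.6 -2.7 -0.6  2.7] yaw deg -15.628195880020705
pin expected [[0.57152581 0.17300544]] boss meas [0.571  0.1733 0.035 ] pin meas [0.5722 0.1738 0.047 ]
mallet handle top [ 0.5918 -0.2472  0.119 ] head top [ 0.5889 -0.2434  0.042 ] by proj [411.6418713  167.43730382]
teal [ 0.5232 -0.1653  0.119 ]
purple [ 0.5709 -0.3465  0.119 ]
red [ 0.6757 -0.3171  0.119 ]
pot [ 0.4688 -0.3124  0.06  ]
bowl [0.61920607 0.46288089 0.05      ] glaze [0.47339182 0.3994708  0.085     ] tile [0.28717329 0.35471187 0.01      ] tileb [ 0.36608018 -0.13837055  0.014     ]
```

The measured mallet point (0.591,-0.246), the boss and the pin fit the given sizes. Moving to hover above the mallet.

Call:
{"fn": "carry_out", "kwargs": {
  "series": [
    {"slide":[0.1,0.2,0.3]},
    {"slide":[0.4,0.6,0.4]},
    {"slide":[0.75,0.9,0.5]}
  ]
}}

```text
schema error: expected keys slide, twist
```

Call:
{"fn": "carry_out", "kwargs": {
  "series": [
    {"slide":[0.38,0.45,0]},
    {"slide":[0.75,0.9,0]}
  ]
}}

```text
schema error: expected keys slide, twist
```

Call:
{"fn": "carry_out", "kwargs": {
  "series": [
    {"slide":[0.38,0.45,0]},
    {"slide":[0.75,0.9,0]}
  ]
}}

```text
schema error: expected keys slide, twist
```

Call:
{"fn": "carry_out", "kwargs": {
  "series": [
    {"slide":[0.38,0.45,0]},
    {"slide":[0.74,0.92,0]},
    {"slide":[0.74,0.92,0]},
    {"slide":[0.74,0.92,0]},
    {"slide":[0.74,0.92,0]}
  ]
}}

```text
schema error: expected keys slide, twist
```

```bash
python3 - <<'E'
from h import *
o,im=snap('wrist','w1'); print(o['time'],o['eef_pos'],o['tcp_rot'],o['ft_force'])
print(proj('wrist',[.591,-.246,.119],o),proj('wrist',[.591,-.246,.042],o))
json.dump({k:np.array(o[k]).tolist() for k in('eef_pos','tcp_rot')},open('w1.json','w'))
E
```

```text
0.15 [ 0.2920511  -0.60806158  0.22194458] [ 9.75043455e-01  2.22013040e-01 -2.02173966e-04 -6.56345144e-04] [ 0.47573634 -0.33989199  0.76822909]
[ 124.0246187  -215.66357826] [ 128.5141087  -228.98310979]
```

View pics/w1.png

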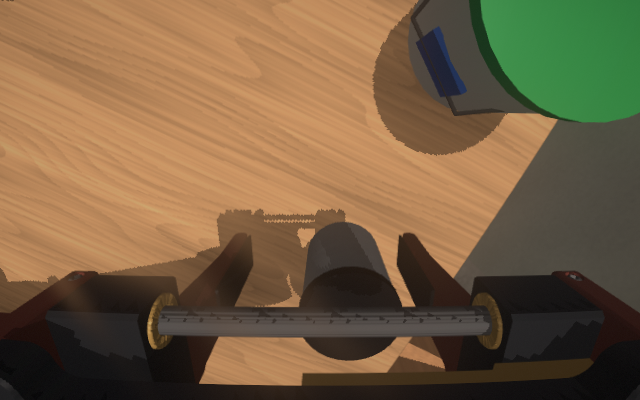

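The moves were refused because the twist key was missing, so the picture only shows a dark can (350,300) under the gripper at the start pose. Resending with twist, lifting first.

Call:
{"fn": "carry_out", "kwargs": {
  "series": [
    {"slide":[0,0,0.4],"twist":0},
    {"slide":[0.3,0.4,0.5],"twist":0},
    {"slide":[0.75,0.9,0.5],"twist":0}
  ]
}}

```text
time: 0.5
eef_pos: [0.3546, -0.5333, 0.2749]
tcp_rot: [0.976, 0.22, 0.001, 0.002]
ft_force: [1.3, 1.1, -0.7]
gripper_width: 1.001
gripper_force: 0.0
```

Call:
{"fn": "carry_out", "kwargs": {
  "series": [
    {"slide":[0.38,0.45,0],"twist":0},
    {"slide":[0.75,0.9,0],"twist":0}
  ]
}}

```text
time: 0.7
eef_pos: [0.4201, -0.4537, 0.2727]
tcp_rot: [0.975, 0.222, 0.0, 0.0]
ft_force: [-0.2, 0.4, -0.6]
gripper_width: 0.997
gripper_force: 0.0
```

Call:
{"fn": "carry_out", "kwargs": {
  "series": [
    {"slide":[0.38,0.45,0],"twist":0},
    {"slide":[0.75,0.9,0],"twist":0}
  ]
}}

```text
time: 0.9
eef_pos: [0.4842, -0.3768, 0.2726]
tcp_rot: [0.975, 0.222, 0.0, 0.0]
ft_force: [0.5, -0.2, -0.7]
gripper_width: 0.995
gripper_force: 0.0
```

Call:
{"fn": "carry_out", "kwargs": {
  "series": [
    {"slide":[0.38,0.45,0],"twist":0},
    {"slide":[0.74,0.92,0],"twist":0},
    {"slide":[0.74,0.92,0],"twist":0},
    {"slide":[0.74,0.92,0],"twist":0},
    {"slide":[0.74,0.92,0],"twist":0}
  ]
}}

```text
time: 1.4
eef_pos: [0.5567, -0.2872, 0.2723]
tcp_rot: [0.975, 0.222, -0.001, 0.0]
ft_force: [-0.5, -1.1, -0.7]
gripper_width: 0.998
gripper_force: 0.0
```

```bash
python3 - <<'E'
from h import *
o,im=snap('wrist','w2'); print(o['time'],o['eef_pos'],o['tcp_rot'],o['ft_force'])
print(proj('wrist',[.591,-.246,.119],o),proj('wrist',[.591,-.246,.042],o))
json.dump({k:np.array(o[k]).tolist() for k in('eef_pos','tcp_rot')},open('w2.json','w'))
E
```

```text
1.4 [ 0.55666512 -0.28719291  0.27232804] [ 9.75058578e-01  2.21946999e-01 -5.18802653e-04  1.72769153e-04] [-0.50582758 -1.08508329 -0.71757761]
[303.31595673 142.42927594] [307.37702136 136.38866615]
```

View pics/w2.png

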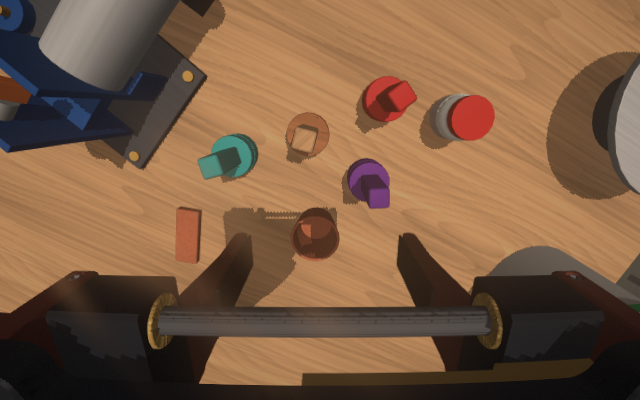

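Wrist view: the mallet's handle top is at about (305,139), with teal at (230,158), purple at (372,185), red at (392,98) and the pot at (316,233). I'll zoom in on the handle for its yaw.

```bash
python3 - <<'E'
from h import *
w=cv2.imread('pics/w2.png')
cv2.imwrite('pics/w2c.png',cv2.resize(w[105:165,275:340],None,fx=9,fy=9,interpolation=cv2.INTER_CUBIC))
E
```

```text
(no output)
```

View pics/w2c.png

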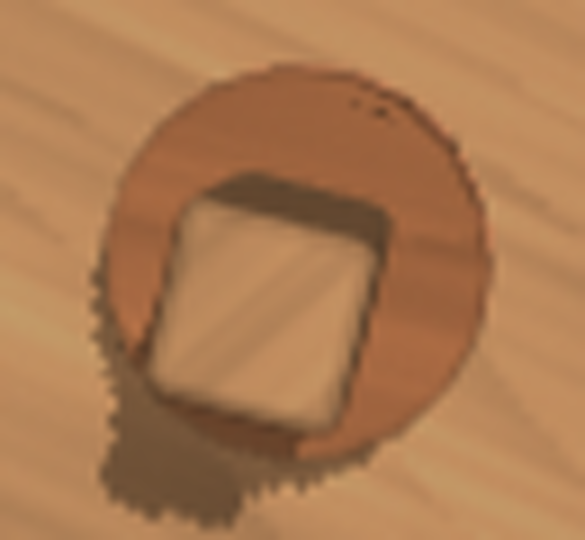

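The handle's top-face corners are at crop (185,195), (382,245), (338,432) and (148,388).

```bash
python3 - <<'E'
from h import *
o=json.load(open('w2.json'))
C=[(185,195),(382,245),(338,432),(148,388)]
P=np.array([atz('wrist',(np.array(c)+.5)/9-.5+[275,105],.119,o) for c in C]);print(P.round(4),P.mean(0))
for i in range(4):
    d=P[(i+1)%4]-P[i];print(np.linalg.norm(d),np.degrees(np.arctan2(d[1],d[0]))%90)
h=atz('wrist',(np.array([297,258])/9+[275,105]),.042,o);print('head',h)
# tool y axis angle now
x,y=o['tcp_rot'][:2];print('tool y ang',np.degrees(np.arctan2(y*y-x*x,2*x*y)))
print('mount y dir',-15.63+90)
E
```

```text
[[ 0.6025 -0.2314  0.119 ]
 [ 0.6072 -0.2543  0.119 ]
 [ 0.5854 -0.2589  0.119 ]
 [ 0.5804 -0.2365  0.119 ]] [ 0.59384606 -0.24525965  0.119     ]
0.02338098757219734 11.612892607505813
0.022283937799985207 11.84449433679427
0.022877909840651068 12.583107640398822
0.022678983254924647 13.11988621464734
head [ 0.59451134 -0.24526728  0.042     ]
tool y ang -64.35316531969735
mount y dir 74.37
```

Call:
{"fn": "carry_out", "kwargs": {
  "series": [
    {"slide":[0.37,0.41,-0.1],"twist":-0.06},
    {"slide":[0.37,0.41,-0.5],"twist":-0.111},
    {"slide":[0.37,0.41,-0.9],"twist":-0.111},
    {"slide":[0.37,0.41,-0.9],"twist":-0.111}
  ]
}}

```text
time: 1.85
eef_pos: [0.5895, -0.2463, 0.1771]
tcp_rot: [0.994, 0.106, -0.005, -0.002]
ft_force: [-0.5, 0.1, 0.2]
gripper_width: 1.004
gripper_force: 0.0
```

Call:
{"fn": "carry_out", "kwargs": {
  "series": [
    {"slide":[0,0,-0.4],"twist":0},
    {"slide":[0,0,-0.8],"twist":0},
    {"slide":[0,0,-1],"twist":0},
    {"slide":[0,0,-1],"twist":0},
    {"slide":[0,0,-1],"twist":0}
  ]
}}

```text
time: 2.35
eef_pos: [0.5948, -0.2474, 0.0846]
tcp_rot: [0.994, 0.106, 0.001, 0.001]
ft_force: [-0.4, -0.9, 0.9]
gripper_width: 0.998
gripper_force: 0.0
```

Call:
{"fn": "carry_out", "kwargs": {
  "series": [
    {"slide":[-0.01,0.02,-0.18],"twist":0},
    {"slide":[-0.01,0.02,-0.18],"twist":0}
  ]
}}

```text
time: 2.55
eef_pos: [0.5933, -0.2441, 0.0657]
tcp_rot: [0.994, 0.107, 0.0, 0.0]
ft_force: [-0.7, -0.1, 0.2]
gripper_width: 0.999
gripper_force: 0.0
```

Call:
{"fn": "carry_out", "kwargs": {
  "series": [
    {"slide":[0,0,0],"twist":0},
    {"slide":[0,0,0],"twist":0},
    {"slide":[0,0,0],"twist":0},
    {"slide":[0,0,0],"twist":0},
    {"slide":[0,0,0],"twist":0}
  ],
  "fingers": 0
}}

```text
time: 3.05
eef_pos: [0.5934, -0.2436, 0.0649]
tcp_rot: [0.994, 0.107, 0.0, 0.0]
ft_force: [0.6, -0.2, 0.3]
gripper_width: 0.585
gripper_force: 0.0
```

Call:
{"fn": "carry_out", "kwargs": {
  "series": [
    {"slide":[0,0,0],"twist":0},
    {"slide":[0,0,0],"twist":0},
    {"slide":[0,0,0],"twist":0},
    {"slide":[0,0,0],"twist":0},
    {"slide":[0,0,0],"twist":0}
  ]
}}

```text
time: 3.55
eef_pos: [0.5933, -0.2438, 0.0646]
tcp_rot: [0.994, 0.107, 0.0, 0.0]
ft_force: [1.2, -0.2, -0.3]
gripper_width: 0.27
gripper_force: 30.0
```

Call:
{"fn": "carry_out", "kwargs": {
  "series": [
    {"slide":[0,0,0],"twist":0},
    {"slide":[0,0,0.3],"twist":0},
    {"slide":[0,0,0.6],"twist":0},
    {"slide":[0,0,1],"twist":0},
    {"slide":[0,0,1],"twist":0}
  ]
}}

```text
time: 4.05
eef_pos: [0.5962, -0.2442, 0.1696]
tcp_rot: [0.994, 0.107, 0.004, 0.002]
ft_force: [1.2, -1.4, -3.7]
gripper_width: 0.274
gripper_force: 30.0
```

Call:
{"fn": "carry_out", "kwargs": {
  "series": [
    {"slide":[0,0,0.45],"twist":0},
    {"slide":[0,0,0.9],"twist":0},
    {"slide":[0,0.2,1],"twist":-0.05},
    {"slide":[0,0.6,1],"twist":-0.1},
    {"slide":[0,1,1],"twist":-0.12}
  ]
}}

```text
time: 4.55
eef_pos: [0.5921, -0.1428, 0.2629]
tcp_rot: [1.0, -0.021, -0.001, -0.0]
ft_force: [1.0, 1.5, -4.1]
gripper_width: 0.277
gripper_force: 30.0
```

Call:
{"fn": "carry_out", "kwargs": {
  "series": [
    {"slide":[0,0.4,0.2],"twist":-0.05},
    {"slide":[0,0.8,0.35],"twist":-0.11},
    {"slide":[0,1,0.35],"twist":-0.11}
  ]
}}

```text
time: 4.85
eef_pos: [0.5934, -0.0381, 0.2998]
tcp_rot: [0.991, -0.132, 0.0, -0.001]
ft_force: [0.6, -0.2, -4.7]
gripper_width: 0.273
gripper_force: 30.0
```

Call:
{"fn": "carry_out", "kwargs": {
  "series": [
    {"slide":[-0.1,0.4,0],"twist":0},
    {"slide":[-0.2,0.8,0],"twist":0},
    {"slide":[-0.2,1,0],"twist":0}
  ]
}}

```text
time: 5.15
eef_pos: [0.5705, 0.0613, 0.2974]
tcp_rot: [0.991, -0.13, -0.002, -0.0]
ft_force: [0.6, -0.1, -4.9]
gripper_width: 0.273
gripper_force: 30.0
```

Call:
{"fn": "carry_out", "kwargs": {
  "series": [
    {"slide":[0,0.4,0],"twist":0},
    {"slide":[0,0.8,0],"twist":0},
    {"slide":[0,1,0],"twist":0},
    {"slide":[0,1,0],"twist":0},
    {"slide":[0,1,0],"twist":0}
  ]
}}

```text
time: 5.65
eef_pos: [0.5723, 0.1563, 0.2976]
tcp_rot: [0.991, -0.132, -0.001, 0.001]
ft_force: [0.4, -1.5, -5.6]
gripper_width: 0.278
gripper_force: 30.0
```

Call:
{"fn": "carry_out", "kwargs": {
  "series": [
    {"slide":[0,0.17,-0.4],"twist":0},
    {"slide":[0,0.17,-0.8],"twist":0},
    {"slide":[0,0.17,-1],"twist":0}
  ]
}}

```text
time: 5.95
eef_pos: [0.571, 0.1711, 0.1951]
tcp_rot: [0.991, -0.133, -0.003, 0.002]
ft_force: [-0.3, -0.3, -6.6]
gripper_width: 0.278
gripper_force: 30.0
```

Call:
{"fn": "carry_out", "kwargs": {
  "series": [
    {"slide":[0,0,-0.35],"twist":0},
    {"slide":[0,0,-0.65],"twist":0},
    {"slide":[0,0,-0.65],"twist":0},
    {"slide":[0,0,-0.65],"twist":0}
  ]
}}

```text
time: 6.35
eef_pos: [0.5732, 0.1721, 0.1344]
tcp_rot: [0.991, -0.134, -0.001, 0.001]
ft_force: [0.5, 0.3, -4.4]
gripper_width: 0.272
gripper_force: 30.0
```

```bash
python3 - <<'E'
from h import *
o,im=snap('wrist','w3'); print(o['eef_pos'],o['tcp_rot'])
json.dump({k:np.array(o[k]).tolist() for k in('eef_pos','tcp_rot')},open('w3.json','w'))
for z in(.049,.035):print(proj('wrist',[.5717,.1732,z],o))
E
```

```text
[0.57322118 0.17208371 0.13443231] [ 9.91030281e-01 -1.33634842e-01 -5.76073026e-04  6.16103920e-04]
[323.81430495 208.30827102]
[323.82043126 203.54214101]
```

View pics/w3.png

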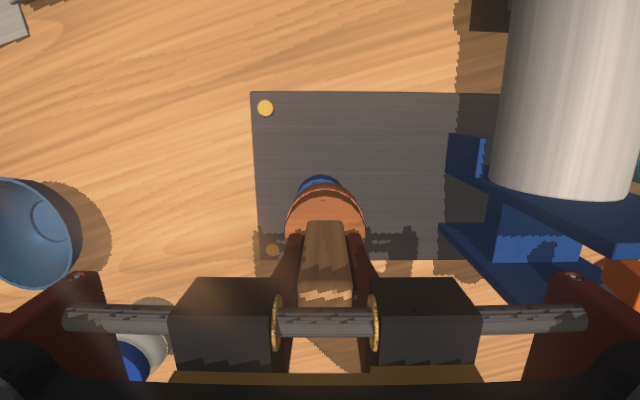

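The mallet head (325,215) sits centred over the blue boss, whose rim shows at (320,182), and the bracket is clear to the right. Driving the pin down.

Call:
{"fn": "carry_out", "kwargs": {
  "series": [
    {"slide":[0,0,-0.1],"twist":0},
    {"slide":[0,0,-0.2],"twist":0},
    {"slide":[0,0,-0.27],"twist":0},
    {"slide":[0,0,-0.32],"twist":0},
    {"slide":[0,0,-0.32],"twist":0}
  ]
}}

```text
time: 6.9
eef_pos: [0.5736, 0.1736, 0.1024]
tcp_rot: [0.991, -0.133, 0.0, -0.0]
ft_force: [1.2, -0.6, -3.0]
gripper_width: 0.275
gripper_force: 30.0
```

Call:
{"fn": "carry_out", "kwargs": {
  "series": [
    {"slide":[0,0,-0.03],"twist":0},
    {"slide":[0,0,-0.05],"twist":0},
    {"slide":[0,0,-0.05],"twist":0}
  ]
}}

```text
time: 7.2
eef_pos: [0.5737, 0.1736, 0.0995]
tcp_rot: [0.991, -0.133, 0.001, -0.0]
ft_force: [-4.3, -2.5, 14.7]
gripper_width: 0.273
gripper_force: 30.0
```

Call:
{"fn": "carry_out", "kwargs": {
  "series": [
    {"slide":[0,0,-0.03],"twist":0},
    {"slide":[0,0,-0.03],"twist":0},
    {"slide":[0,0,-0.03],"twist":0}
  ]
}}

```text
time: 7.5
eef_pos: [0.575, 0.1732, 0.0987]
tcp_rot: [0.991, -0.133, 0.002, -0.0]
ft_force: [-6.3, -4.7, 29.4]
gripper_width: 0.273
gripper_force: 30.0
```

Firm contact at TCP z 0.099, where the face meets the boss. Lifting, then moving to clear bench beyond the plate's end.

Call:
{"fn": "carry_out", "kwargs": {
  "series": [
    {"slide":[0,0,0.3],"twist":0},
    {"slide":[0,0,0.6],"twist":0},
    {"slide":[0.1,0.4,0.6],"twist":0},
    {"slide":[0.2,0.8,0.6],"twist":0},
    {"slide":[0.27,1,0.6],"twist":0}
  ]
}}

```text
time: 8.0
eef_pos: [0.5992, 0.2783, 0.1541]
tcp_rot: [0.991, -0.131, -0.001, -0.001]
ft_force: [0.1, 0.9, -6.2]
gripper_width: 0.27
gripper_force: 30.0
```

Call:
{"fn": "carry_out", "kwargs": {
  "series": [
    {"slide":[0.06,0.3,0],"twist":0},
    {"slide":[0.06,0.3,-0.4],"twist":0},
    {"slide":[0.06,0.3,-0.7],"twist":0},
    {"slide":[0.06,0.3,-0.7],"twist":0},
    {"slide":[0.06,0.3,-0.7],"twist":0}
  ]
}}

```text
time: 8.5
eef_pos: [0.6056, 0.3031, 0.0839]
tcp_rot: [0.991, -0.133, -0.001, 0.001]
ft_force: [0.4, 0.6, -4.1]
gripper_width: 0.273
gripper_force: 30.0
```

```bash
python3 - <<'E'
from h import *
o,im=snap('wrist','w4'); print(o['eef_pos'],o['tcp_rot'],o['ft_force'])
for a in('top','scene'): snap(a,a+'4')
t=cv2.imread('pics/top4.png');s=cv2.imread('pics/scene4.png')
print(proj('top',[.5717,.1732,.035]),proj('scene',[.5717,.1732,.035]),proj('scene',[.608,.303,.05]))
cv2.imwrite('pics/c4.png',np.hstack([cv2.resize(t[110:235,170:350],(720,500),interpolation=cv2.INTER_CUBIC)[:,:390],cv2.resize(s[190:290,340:420],(400,500),interpolation=cv2.INTER_CUBIC)]))
E
```

```text
[0.60561111 0.30309167 0.08388479] [ 9.91140246e-01 -1.32814521e-01 -9.22426016e-04  6.81096046e-04] [ 0.41656728  0.64008225 -4.09240297]
[281.82731058 173.57413031] [375.94593751 228.64629091] [414.62962823 225.78673432]
```

View pics/c4.png

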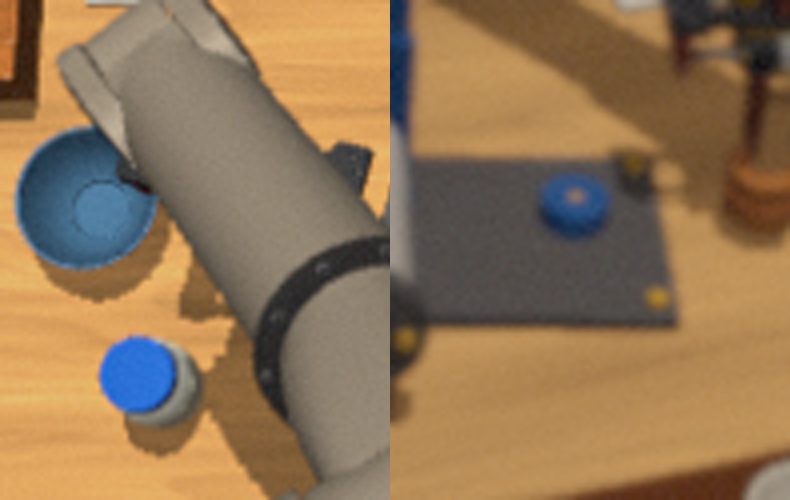

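In the scene crop the pin looks flush with the boss (575,195), and the mallet hangs over clear bench (760,195). Lowering it.

Call:
{"fn": "carry_out", "kwargs": {
  "series": [
    {"slide":[0,0,-0.1],"twist":0},
    {"slide":[0,0,-0.17],"twist":0},
    {"slide":[0,0,-0.19],"twist":0},
    {"slide":[0,0,-0.2],"twist":0},
    {"slide":[0,0,-0.2],"twist":0}
  ]
}}

```text
time: 9.15
eef_pos: [0.6062, 0.3035, 0.0645]
tcp_rot: [0.991, -0.133, -0.0, 0.0]
ft_force: [-0.9, 0.8, -5.8]
gripper_width: 0.271
gripper_force: 30.0
```

Call:
{"fn": "carry_out", "kwargs": {
  "series": [
    {"slide":[0,0,-0.01],"twist":0},
    {"slide":[0,0,-0.015],"twist":0},
    {"slide":[0,0,-0.015],"twist":0}
  ]
}}

```text
time: 9.45
eef_pos: [0.6065, 0.3037, 0.064]
tcp_rot: [0.991, -0.133, 0.0, -0.0]
ft_force: [-2.6, -0.8, 2.5]
gripper_width: 0.273
gripper_force: 30.0
```

Call:
{"fn": "carry_out", "kwargs": {
  "series": [
    {"slide":[0,0,0.005],"twist":0},
    {"slide":[0,0,0.005],"twist":0},
    {"slide":[0,0,0.005],"twist":0},
    {"slide":[0,0,0.005],"twist":0},
    {"slide":[0,0,0.005],"twist":0}
  ],
  "fingers": 1
}}

```text
time: 9.95
eef_pos: [0.6063, 0.3036, 0.0636]
tcp_rot: [0.991, -0.133, 0.0, -0.0]
ft_force: [-0.2, 0.3, 0.3]
gripper_width: 0.69
gripper_force: 0.0
```

Call:
{"fn": "carry_out", "kwargs": {
  "series": [
    {"slide":[0,0,0],"twist":0},
    {"slide":[0,0,0.1],"twist":0},
    {"slide":[0,0,0.4],"twist":0},
    {"slide":[0,0,0.8],"twist":0},
    {"slide":[0,0,1],"twist":0}
  ]
}}

```text
time: 10.45
eef_pos: [0.6077, 0.3044, 0.168]
tcp_rot: [0.991, -0.133, 0.002, -0.002]
ft_force: [0.2, 1.0, -0.4]
gripper_width: 0.997
gripper_force: 0.0
```

Call:
{"fn": "carry_out", "kwargs": {
  "series": [
    {"slide":[0,0,0.4],"twist":0},
    {"slide":[0,0,0.8],"twist":0},
    {"slide":[0,0,1],"twist":0},
    {"slide":[-0.1,-0.5,1],"twist":0},
    {"slide":[-0.25,-1,1],"twist":0}
  ]
}}

```text
time: 10.95
eef_pos: [0.5823, 0.2069, 0.2652]
tcp_rot: [0.991, -0.131, 0.001, -0.001]
ft_force: [1.1, -1.5, -0.0]
gripper_width: 0.998
gripper_force: 0.0
```

Call:
{"fn": "carry_out", "kwargs": {
  "series": [
    {"slide":[-0.1,-0.4,0.15],"twist":0},
    {"slide":[-0.25,-0.8,0.3],"twist":0},
    {"slide":[-0.25,-1,0.3],"twist":0}
  ]
}}

```text
time: 11.25
eef_pos: [0.5569, 0.1027, 0.2969]
tcp_rot: [0.991, -0.135, 0.002, -0.0]
ft_force: [0.8, 0.1, 1.1]
gripper_width: 1.002
gripper_force: 0.0
```

Call:
{"fn": "carry_out", "kwargs": {
  "series": [
    {"slide":[-0.1,-0.4,0],"twist":0},
    {"slide":[-0.25,-0.8,0],"twist":0},
    {"slide":[-0.25,-0.9,0],"twist":0},
    {"slide":[-0.25,-0.9,0],"twist":0},
    {"slide":[-0.25,-0.9,0],"twist":0}
  ]
}}

```text
time: 11.75
eef_pos: [0.5325, 0.0179, 0.2942]
tcp_rot: [0.991, -0.132, 0.0, -0.0]
ft_force: [-0.8, -0.2, -0.3]
gripper_width: 1.001
gripper_force: 0.0
```

```bash
python3 - <<'E'
from h import *
for a in('scene','top'): snap(a,a+'5')
o,im=snap('wrist','w5'); print(o['eef_pos'],o['tcp_rot'],o['ft_force'])
json.dump({k:np.array(o[k]).tolist() for k in('eef_pos','tcp_rot')},open('w5.json','w'))
t=cv2.imread('pics/scene5.png')[200:260,350:440]
im=im[:,:,::-1].copy(); im[310:400,:135]=cv2.resize(t,(135,90))
cv2.imwrite('pics/c5.png',cv2.resize(im,(800,500),interpolation=cv2.INTER_CUBIC))
E
```

```text
[0.53248533 0.01858825 0.29377416] [ 9.91327850e-01 -1.31411342e-01  1.03804857e-04 -3.76458421e-04] [-0.36288372 -0.27831118  0.28357881]
```

View pics/c5.png

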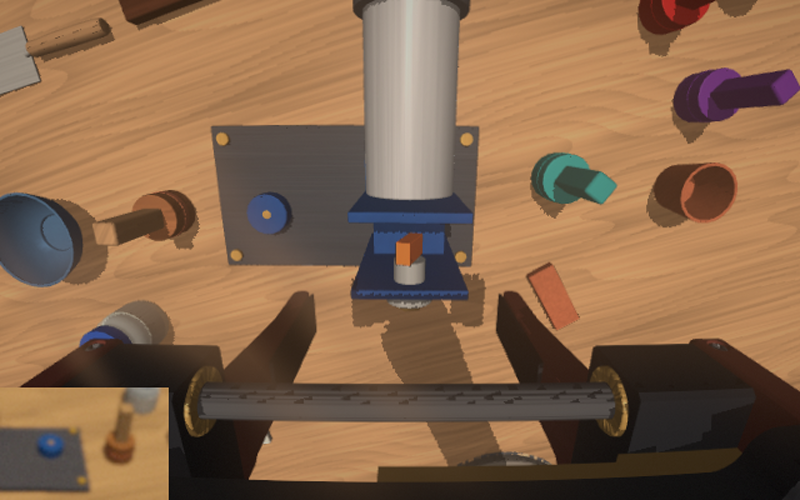

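The mallet stands upright on the bench (head at 165,215), the pin is flush (266,214), and the orange head in the gap (408,250) leans. Now checking my mount pose against the plate tops: backing (348–472, 212–222) and bracket (352–468, 292–299).

```bash
python3 - <<'E'
from meas import *
o=json.load(open('w5.json'))
A=lambda u,v,z:atz('wrist',np.array([u,v])/1.25,z,o)[:2]
inv=lambda w:(np.array(w)-q[:2])@np.array([[np.cos(q[2]),-np.sin(q[2])],[np.sin(q[2]),np.cos(q[2])]])
for n,p in dict(backTL=(348,212),backBL=(348,222),backTR=(472,212),backBR=(472,222),brTL=(352,292),brBL=(352,299),brTR=(468,292),brBR=(468,299)).items():
    print(n,(inv(A(*p,.195))*1e3).round(1))
for n,(p,z) in dict(h1=((397,240),.19),h2=((410,242),.187),h3=((410,263),.187),h4=((397,266),.19),pin=((266,214),.035)).items():
    print(n,(inv(A(*p,z))*1e3).round(1))
print('tcp in mount',inv(o['eef_pos'][:2])*1e3, 'yaw',np.degrees(2*np.arctan2(o['tcp_rot'][1],o['tcp_rot'][0])))
for x,y in((3,0),(2,0)): print('target',tf(q,np.array([[x/1e3,y/1e3]]))-np.array(o['eef_pos'][:2]))
E
```

```text
mount [ 0.52707584  0.01410547 -0.27276347] res mm [ 2.   1.5 -0.7 -1.4 -0.6 -2.7 -0.6  2.7] yaw deg -15.628195880020705
backTL [33.9 47.6]
backBL [26.6 47.8]
backTR [ 34.8 -41.1]
backBR [ 27.5 -41.6]
brTL [-27.9  46.7]
brBL [-33.8  46.9]
brTR [-27.  -41.9]
brBR [-32.9 -42.3]
h1 [12.2 12.5]
h2 [9.9 2.8]
h3 [-6.8  2.6]
h4 [-8.3 12.5]
pin [ -0.  168.3]
tcp in mount [4.00186963 5.77433035] yaw -15.102313120943338
target [[-0.0025204  -0.00529096]]
target [[-0.00348343 -0.00502156]]
```

The plate tops agree within 1 mm in x, with y shifted about +2.5 mm. I'll aim at mount (3.5, 1.7), which keeps the pads clear of the collar, and descend.

Call:
{"fn": "carry_out", "kwargs": {
  "series": [
    {"slide":[-0.016,-0.038,0],"twist":-0.004},
    {"slide":[-0.016,-0.038,-0.3],"twist":-0.004},
    {"slide":[-0.016,-0.038,-0.6],"twist":-0.004},
    {"slide":[-0.016,-0.038,-0.8],"twist":-0.004},
    {"slide":[-0.016,-0.038,-0.8],"twist":-0.004}
  ]
}}

```text
time: 12.4
eef_pos: [0.5286, 0.0129, 0.2108]
tcp_rot: [0.991, -0.137, -0.003, 0.001]
ft_force: [-0.0, 0.0, 0.3]
gripper_width: 1.001
gripper_force: 0.0
```

Call:
{"fn": "carry_out", "kwargs": {
  "series": [
    {"slide":[0,0,-0.2],"twist":0},
    {"slide":[0,0,-0.4],"twist":0},
    {"slide":[0,0,-0.6],"twist":0},
    {"slide":[0,0,-0.62],"twist":0},
    {"slide":[0,0,-0.62],"twist":0}
  ]
}}

```text
time: 12.9
eef_pos: [0.5311, 0.013, 0.1524]
tcp_rot: [0.991, -0.137, 0.0, -0.0]
ft_force: [0.2, -0.9, 0.6]
gripper_width: 1.0
gripper_force: 0.0
```

Call:
{"fn": "carry_out", "kwargs": {
  "series": [
    {"slide":[-0.004,0.012,-0.01],"twist":0},
    {"slide":[-0.004,0.012,-0.01],"twist":0},
    {"slide":[-0.004,0.012,-0.01],"twist":0},
    {"slide":[-0.004,0.012,-0.01],"twist":0},
    {"slide":[-0.004,0.012,-0.01],"twist":0}
  ],
  "fingers": 0
}}

```text
time: 13.4
eef_pos: [0.5303, 0.014, 0.1509]
tcp_rot: [0.991, -0.137, 0.0, -0.0]
ft_force: [0.5, -0.2, -0.6]
gripper_width: 0.581
gripper_force: 0.0
```

Call:
{"fn": "carry_out", "kwargs": {
  "series": [
    {"slide":[0,0,0],"twist":0},
    {"slide":[0,0,0],"twist":0},
    {"slide":[0,0,0],"twist":0},
    {"slide":[0,0,0],"twist":0},
    {"slide":[0,0,0],"twist":0}
  ]
}}

```text
time: 13.9
eef_pos: [0.5312, 0.0161, 0.1514]
tcp_rot: [0.991, -0.136, 0.001, -0.001]
ft_force: [0.7, 4.1, 0.6]
gripper_width: 0.138
gripper_force: 29.8
```

Call:
{"fn": "carry_out", "kwargs": {
  "series": [
    {"slide":[0,0,0],"twist":0},
    {"slide":[0,0,0],"twist":0},
    {"slide":[0,0,0],"twist":0},
    {"slide":[0,0,0],"twist":0},
    {"slide":[0,0,0],"twist":0}
  ]
}}

```text
time: 14.4
eef_pos: [0.5312, 0.0161, 0.1514]
tcp_rot: [0.991, -0.136, 0.001, -0.001]
ft_force: [0.3, 4.6, 3.0]
gripper_width: 0.139
gripper_force: 30.0
```

The opening of 12.2 mm matches the 12 mm flats. I'll relieve the 4.6 N side load and check by picture.

Call:
{"fn": "carry_out", "kwargs": {
  "series": [
    {"slide":[0.005,0.02,0],"twist":0},
    {"slide":[0.005,0.02,0],"twist":0},
    {"slide":[0.005,0.02,0],"twist":0},
    {"slide":[0.005,0.02,0],"twist":0}
  ]
}}

```text
time: 14.8
eef_pos: [0.5312, 0.0161, 0.1514]
tcp_rot: [0.991, -0.137, 0.001, -0.0]
ft_force: [-1.3, 1.5, 6.0]
gripper_width: 0.135
gripper_force: 30.0
```

```bash
python3 - <<'E'
from h import *
o,im=snap('wrist','w6'); snap('scene','scene6'); print(o['eef_pos'],o['ft_force'],o['gripper_width'],o['moment'])
s=cv2.imread('pics/scene6.png')[150:290,200:480]
cv2.imwrite('pics/c6.png',np.vstack([cv2.resize(im[120:330,200:440,::-1],(640,300)),cv2.resize(s,(640,300))]))
E
```

```text
[0.53123686 0.01610174 0.1513834 ] [-1.25305568  1.53667475  5.95149225] 0.135197651786537 [0.17676062 0.19811821 0.0791584 ]
```

View pics/c6.png

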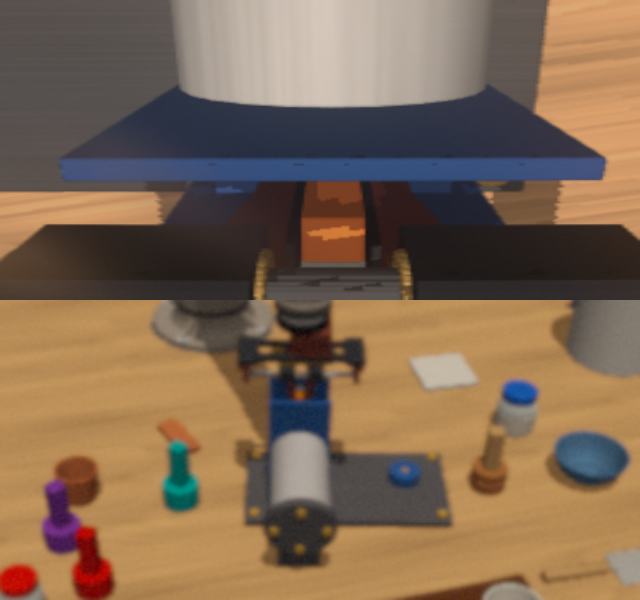

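The orange head (332,225) is square and upright between the pads. The mallet stands, the pin is flush, and nothing else has moved. Handing in.

```bash
python3 -c "
from rig import manip
print(manip.sign_off())"
```

```text
the job is handed in; nothing more can be done
None
```

I handed the job in at about 15 s of the 54 s: the pin was knocked flush with the mallet, the mallet is standing upright on clear bench beyond the mount's pin end (not where it started), and the bolt head is held upright at 30 N.

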